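# Check the warm battery case, then hold its lid ajar to vent

### The job

Pick up the spot thermometer, hold it upright and still for two seconds with its nose about 5 cm straight above the round spot on the lid of the closed battery case (not touching it), and stand it back upright on the bench. Then lift the lid, which has a T grip, to 45 degrees (well short of upright, so that it still shields the room) and finish while still holding it there, because it springs shut when let go. Leave the other things on the bench where they are.

Things in the scene. Friction and masses are not known exactly. Their poses are not given: they have to be found in the camera images.
- thermometer: Loose grey round hand thermometer that stands upright on its flared nose, 150 g, 120 mm tall. Nose 58 mm across up to 10 mm, narrowing to 34 mm at 30 mm height; from there to 112 mm height a straight round grip 34 mm across, to be taken anywhere there, from above. Origin at the centre of its underside (the nose, with the lens), z up along its axis.
- thermometer_lens (a point): The lens, at the centre of the thermometer's underside; it looks along the thermometer's own -z (straight down when upright). The thermometer starts on the bench to the left of the case. Leads hang behind it from a shelf (beyond x = 0.62 m, above z = 0.28 m, y from -0.10 to 0.11 m): keep the wrist clear of them, for instance by crossing to the case at about x = 0.44 m.
- charge_case: Grey steel battery case fixed to the bench: box 140 mm (x) by 170 mm (y), rim 70 mm above the bench, open under its lid, with two batteries inside (tops about 45 mm above the bench). Origin at the centre of its underside; its +x points from the front (grip side, nearer the robot) to the hinge at the back, its y runs along the hinge.
- lid_hinge (a point): Middle of the lid's hinge line, which runs along the case's y at the back rim: 70 mm in x and 70 mm in z from the case's origin.
- case_lid (a joint): Angle of the lid in rad: 0 is shut (lid level), 0.785 is 45 degrees, 1.5 the stop; grows as the front edge rises. A spring and the lid's 250 g weight shut it; holding it at 45 degrees at the grip takes about 2.5 N square to the lid or 5 N straight up. The lid is a plate 142 x 174 x 5 mm whose underside is level with the hinge line.
- measuring_spot (a point): Centre of the flat dark disc, 30 mm across, on top of the lid's middle, 65 mm in front of the hinge line and 6.5 mm above it when the lid is shut.
- lid_grip (a point): Centre of the black T grip on the lid: a round bar 16 mm thick and 40 mm long, parallel to the hinge, on a 10 mm stem in its middle, bar axis 31 mm above the lid's top. It lies 128 mm in front of the hinge line and 36 mm above it when shut, and moves with the lid. It can be pinched over its two ends or across its thickness, and can turn between the fingers while the lid swings.
- swab_tub: Bystander, loose, to be left alone: clear round tub of cotton swabs, 58 mm across, 71 mm tall; origin at the centre of its underside.
- alcohol_bottle: Bystander, loose, to be left alone: pink bottle with white nozzle, 52 mm across, 130 mm tall; origin at the centre of its underside.
- solder_spool: Bystander, loose, to be left alone: spool of solder, 54 mm across, 30 mm tall; origin at the centre of its underside.
- blower: Bystander, loose, to be left alone: blue rubber bulb blower, 54 mm across, 86 mm tall; origin at the centre of its underside.
- motor_1: Bystander, loose, to be left alone: small brushless motor, 28 mm across, 25 mm tall; origin at the centre of its underside.
- green_terminal: Bystander, loose, to be left alone: small green terminal block, 30 x 18 x 15 mm; origin at the centre of its underside.

How it is judged:
By the outcome, as a careful person would: the job done as asked, in the order asked, and still so for the second after the job is handed in, while the arm keeps its last pose, push and grip.
It also fails if it takes over 54 s, if anything falls off the work surface, if the arm or the gripper's body presses on something with over 40 N, if the wrist force passes 120 N, or if a joint passes its speed limit or range.

### The arm

A 7-joint arm with a two-finger parallel gripper is mounted at the origin on a cart in front of the work surface, level with it; the furniture and walls round the work are solid. World frame = base frame: x ahead of the robot, y to its left, z up, the work surface at z = 0. Lengths are in m, angles in rad, forces in N, time in s.
With the tool pointing down it reaches from about 0.4 to 0.85 m from the base axis. Payload 4.4 kg.
Tool frame: the origin (TCP) lies midway between the tips of the shut fingers; the grasp point (between the pads) lies 19 mm behind it; z points along the fingers, y is the line along which they close (so a half turn about z gives the same grasp; the last joint's range is limited). The gripper opens to 94 mm and grips with 3 to 60 N. Pads are 16 mm wide; open, the fingers measure 119 mm over their backs; the gripper's body (75 mm by 177 mm) begins 78 mm behind the grasp point.
Start: joints at [-1.239, 0.628, 0.038, 1.517, -0.027, 0.996, -0.02], TCP at [0.252, 0.599, 0.205] pointing down, gripper open.
Joint ranges: [-3.06, 3.06], [-0.37, 2.12], [-1.25, 1.32], [0.18, 2.47], [-1.1, 4.24], [0.23, 1.98], [-2.94, 2.94]. Speed limits (rad/s): [2.57, 2.57, 3.14, 3.14, 3.14, 3.14, 3.14].

### API

Orientations are given as [roll, pitch, yaw] about the fixed x, y, z axes, in that order (R = Rz(yaw) Ry(pitch) Rx(roll)).
In Python, from rig import manip, read_camera, ticket, nets gives the robot as it stands.
- The arm moves only by the tool move_arm, never from a script. Its argument "moves" is text: rows parted by semicolons, each of 5 numbers parted by spaces: the shift along the tool's x, y, z in m, then the turn about the tool's z in rad, then the closure in counts, from 0 (fully open) to 255 (shut). In form: x y z twist hand; .... A call has 1 to 20 rows; each row is the pose to reach, as a shift and turn from the pose commanded when the call began, along the tool's axes at that moment; what a row does not reach only later rows make up. A row lasts 1/12 s, in which the tool goes at most 41.7 mm and 7.16 degrees, less where a joint would pass 70% of its speed; a pose out of reach is approached as far as the arm can. A call with a gripper value outside its range is refused whole. The fingers move at their own pace and stop on an object; the grip force is fixed at half the most. Time passes only in rows, so rows that repeat a pose let the fingers close. It gives the time, the measured TCP pose, the force, the opening and the grip force at its end, in the units of the state.
- manip.read_state(): the state, without advancing time (a new reading comes with each control period).
- read_camera(name): name is "scene" or "top" or "wrist"; returns a dict with "image" (420x560x3 uint8, red, green, blue), "K" (3x3 intrinsics, pixels), "R" (3x3) and "t" (3): a world point X has camera coordinates R X + t. Camera axes: x right, y down, z forward; pixel columns grow to the right and rows downward; lengths in m; the calibration is good to about 2 mm. A picture is of the moment at which its call begins. There is no depth.
- ticket.hand_in(): hands the job in; it is judged then, once.
Trained networks look in a picture, given as the dict that the camera call returned (one of the last four; its "shot" number tells which), for a name from the list of things; names that differ only in an ending like _2 or _b are one class to them, and where a whole thing is asked for, a point or a joint stands for the part that bears it (a point fixed in the world has none). Each returns a list of dicts, best first, with "confidence" (0 to 1); they miss things now and then, are a little off and sometimes report something else, mostly with a low value. They report only what shows in the picture. A call takes as long as a camera call.
- nets.outline_of(thing, picture): "pixels" (420x560 bool, what is visible of it) and "extent" ([centre column, centre row, width, height] in pixels, round what is visible of it).
- nets.spot_point(thing, picture): "point" ([row, column] in pixels: a listed point, or the origin of a listed thing).
The state is a dict: "time_s": time; "joints": joint angles; "qvel": joint speeds; "effort": joint torques, N m; "tcp_pos": TCP position; "tcp_rot": TCP orientation; "contact_force": force on the tool from outside, world axes, zero at the start; "moment": the same for the moment, N m; "grip_width": finger opening in m; "gripper_force": force on a finger pad.
Only numpy, scipy, OpenCV 4.12 (cv2) and the standard library are available. Lean on these libraries where they do the work, as an engineer would, in place of code of your own. Each camera call takes 0.05 s, during which the arm holds its last target. There are 200 camera calls.

## Working session

There is one attempt and no reset: what is moved stays moved. The work goes in short steps, Python scripts to look and compute and a tool call to move; the robot and the scene stay as the last step left them, time stands still between calls to the robot, and variables do not carry over. Pictures are saved under pics/ and viewed, at most 10 in all, crops included, and the job is handed in when it is done.

Besides the shell and the picture viewer there is one more tool, called as name(argument=value, ...), one argument or row to a line, values as JSON. move_arm: Moves the arm, as the interface text tells. Its arguments: {"type":"object","properties":{"moves":{"type":"string"}},"required":["moves"]}

```bash
mkdir -p pics; cat > h.py <<'E'
from rig import manip, read_camera, ticket, nets
import numpy as np, cv2
def ray(p,r,c):
    d=p["R"].T@np.linalg.inv(p["K"])@np.array([c,r,1.]); o=-p["R"].T@p["t"]; return o,d/np.linalg.norm(d)
def at_z(p,r,c,z):
    o,d=ray(p,r,c); return o+d*(z-o[2])/d[2]
def tri(rays):
    A=np.zeros((3,3));b=np.zeros(3)
    for o,d in rays:
        M=np.eye(3)-np.outer(d,d);A+=M;b+=M@o
    return np.linalg.solve(A,b)
def save(p,n): cv2.imwrite("pics/"+n+".png",p["image"][:,:,::-1])
E
python3 - <<'E'
from h import *
np.set_printoptions(precision=4,suppress=True)
P={n:read_camera(n) for n in("scene","top")}
im=np.hstack([P["scene"]["image"],P["top"]["image"]]); cv2.imwrite("pics/a.png",cv2.resize(im,(800,300))[:,:,::-1])
save(P["top"],"top")
Z=dict(thermometer=0,charge_case=0,lid_hinge=.07,measuring_spot=.0765,lid_grip=.106,swab_tub=0,alcohol_bottle=0,solder_spool=0,blower=0,motor_1=0,green_terminal=0)
for k,z in Z.items():
    R=[]
    for n,p in P.items():
        q=nets.spot_point(k,p)
        if q:
            r,c=q[0]["point"];R.append(ray(p,r,c));print(k,n,round(q[0]["confidence"],2),np.round([r,c]),at_z(p,r,c,z))
    if len(R)>1: print("   tri",tri(R))
s=manip.read_state();print(s["time_s"],s["tcp_pos"],s["tcp_rot"],s["grip_width"])
E
```

```text
thermometer scene 0.7 [228. 145.] [0.4559 0.2446 0.    ]
thermometer top 0.74 [237. 207.] [0.4676 0.0767 0.    ]
   tri [0.4213 0.1129 0.0549]
charge_case scene 0.71 [261. 328.] [ 0.5568 -0.2642  0.    ]
charge_case top 0.9 [208. 332.] [ 0.5556 -0.2673  0.    ]
   tri [ 0.5549 -0.2662  0.0017]
lid_hinge scene 0.85 [223. 334.] [ 0.6247 -0.2439  0.07  ]
lid_hinge top 0.7 [182. 325.] [ 0.6189 -0.2433  0.07  ]
   tri [ 0.6193 -0.2445  0.0725]
measuring_spot scene 0.57 [234. 330.] [ 0.5557 -0.2657  0.0765]
measuring_spot top 0.65 [200. 331.] [ 0.5703 -0.2592  0.0765]
   tri [ 0.5711 -0.2595  0.0674]
lid_grip scene 0.67 [313. 413.] [ 0.3243 -0.5354  0.106 ]
lid_grip top 0.65 [226. 339.] [ 0.4991 -0.2767  0.106 ]
   tri [ 0.5413 -0.3898 -0.0914]
swab_tub scene 0.57 [229. 263.] [ 0.616  -0.0377  0.    ]
swab_tub top 0.74 [239. 209.] [0.4616 0.0718 0.    ]
   tri [ 0.4999 -0.0132  0.0595]
alcohol_bottle scene 0.64 [215. 170.] [0.5502 0.2384 0.    ]
alcohol_bottle top 0.69 [207. 154.] [0.5495 0.2272 0.    ]
   tri [0.5466 0.2293 0.0037]
solder_spool scene 0.72 [238. 198.] [0.4865 0.0834 0.    ]
solder_spool top 0.5 [240. 147.] [0.4573 0.2417 0.    ]
   tri [ 0.497   0.1854 -0.0213]
blower scene 0.92 [298. 425.] [ 0.5285 -0.5115  0.    ]
motor_1 scene 0.54 [312. 417.] [ 0.4715 -0.5112  0.    ]
motor_1 top 0.55 [241. 420.] [ 0.4691 -0.511   0.    ]
   tri [ 0.4693 -0.5112  0.0013]
green_terminal scene 0.6 [217. 240.] [0.6427 0.0561 0.    ]
green_terminal top 0.45 [177. 214.] [0.6375 0.0633 0.    ]
   tri [0.6399 0.0596 0.0003]
1.2 [0.2518 0.5993 0.2055] [-3.1416 -0.      2.7438] 0.0941587876919086
```

View pics/a.png

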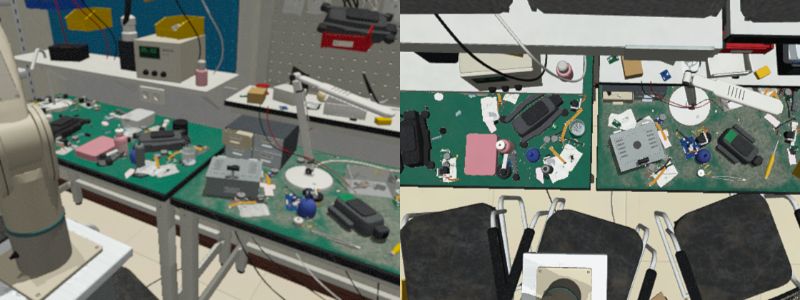

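```bash
python3 - <<'E'
import cv2,numpy as np
from h import *
t=cv2.imread("pics/top.png"); s=read_camera("scene"); save(s,"scene"); s=s["image"][:,:,::-1]
a=cv2.resize(t[120:270,120:420],(800,400),interpolation=cv2.INTER_CUBIC); cv2.imwrite("pics/tc.png",a)
b=cv2.resize(s[150:330,60:420],(800,400),interpolation=cv2.INTER_CUBIC); cv2.imwrite("pics/sc.png",b)
E
```

```text
(no output)
```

View pics/tc.png

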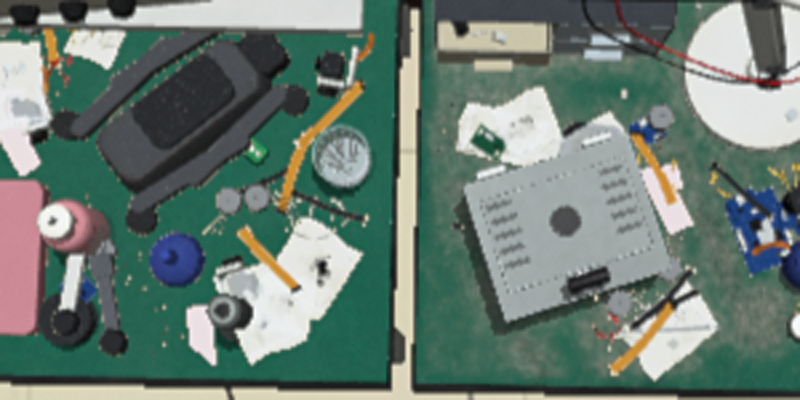

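View pics/sc.png

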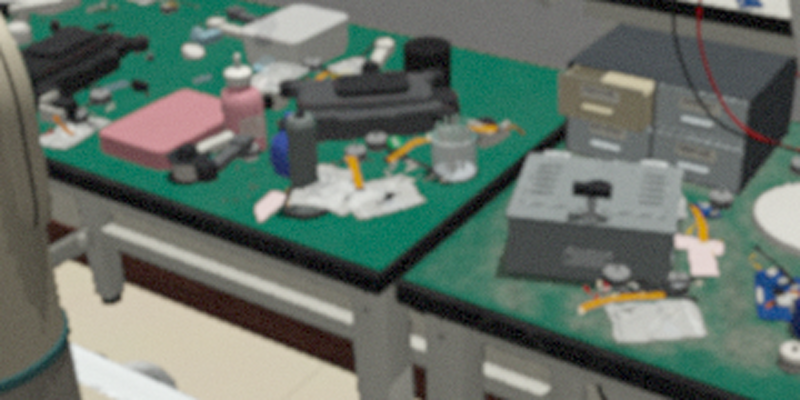

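The top crop shows the grey thermometer at about top pixel (207, 237) with the blower to its upper left. The case spot is at about (332, 202), and the grip at about (340, 225). In the scene crop the thermometer stands at about (196, 232). I'll move above the thermometer and refine with the wrist camera.

move_arm(
  moves="-0.4 -0.398 -0.015 1.52 0;-0.4 -0.398 -0.015 1.52 0;-0.4 -0.398 -0.015 1.52 0;-0.4 -0.398 -0.015 1.52 0;-0.4 -0.398 -0.015 1.52 0;-0.4 -0.398 -0.015 1.52 0;-0.4 -0.398 -0.015 1.52 0;-0.4 -0.398 -0.015 1.52 0;-0.4 -0.398 -0.015 1.52 0;-0.4 -0.398 -0.015 1.52 0;-0.4 -0.398 -0.015 1.52 0;-0.4 -0.398 -0.015 1.52 0;-0.4 -0.398 -0.015 1.52 0;-0.4 -0.398 -0.015 1.52 0;-0.4 -0.398 -0.015 1.52 0;-0.4 -0.398 -0.015 1.52 0",
)

```text
time_s: 2.58
tcp_pos: [0.4667, 0.0763, 0.2206]
tcp_rot: [3.141, -0.0, 1.221]
contact_force: [0.0, 0.4, 0.8]
grip_width: 0.0937
gripper_force: 0.0
```

```bash
python3 - <<'E'
from h import *
np.set_printoptions(precision=4,suppress=True)
P={n:read_camera(n) for n in("scene","top","wrist")}
save(P["wrist"],"w1")
for n,p in P.items():
    for q in nets.outline_of("thermometer",p)[:2]: print(n,q["confidence"],np.round(q["extent"]))
    for q in nets.spot_point("thermometer",p)[:2]:
        r,c=q["point"];print("  pt",round(q["confidence"],2),np.round([r,c],1),at_z(p,r,c,0),at_z(p,r,c,.12))
p=P["wrist"]; print(-p["R"].T@p["t"])
s=manip.read_state();print(s["time_s"],s["tcp_pos"],s["tcp_rot"],s["joints"])
E
```

```text
scene 0.91 [197. 225.  17.  50.]
  pt 0.63 [246.  199.7] [0.4557 0.054  0.    ] [ 0.2991 -0.0833  0.12  ]
top 0.8 [208. 239.  18.  14.]
top 0.52 [332. 207.  81.  69.]
wrist 0.85 [284. 196.  41.  70.]
wrist 0.54 [389. 368.  76.  81.]
  pt 0.85 [183.6 286.6] [0.4692 0.0708 0.    ] [0.4768 0.0971 0.12  ]
[0.4944 0.1585 0.3993]
3.0333 [0.4662 0.0781 0.2204] [-3.1414 -0.0001  1.2252] [-0.5941  0.3938  0.5088  1.9855 -0.2575  0.8249 -0.2872]
```

View pics/w1.png

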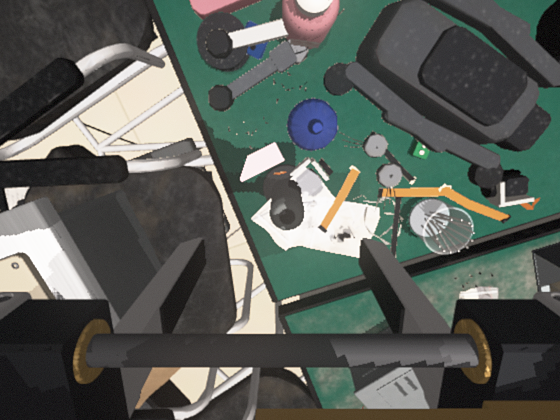

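The wrist view shows the thermometer's nose at about (280, 182) and its top at about (287, 213). I'll fit the pose to the outlines.

```bash
cat >> h.py <<'E'
from scipy.optimize import minimize
def proj(p,X):
    c=X@p["R"].T+p["t"]; u=c@p["K"].T; return u[:,:2]/u[:,2:]
def sil(p,xy,prof):
    m=np.zeros((840,1120),np.uint8); a=np.linspace(0,2*np.pi,40)
    R=[proj(p,np.c_[xy[0]+r*np.cos(a),xy[1]+r*np.sin(a),0*a+z]) for r,z in prof]
    for A,B in zip(R,R[1:]): cv2.fillConvexPoly(m,np.round((cv2.convexHull(np.vstack([A,B]).astype(np.float32))+.5)*2*16).astype(np.int32),1,shift=4)
    return cv2.resize(m.astype(np.float32),(560,420),interpolation=cv2.INTER_AREA)
TH=[(.029,0),(.029,.01),(.017,.03),(.017,.112),(.014,.12)]
def fit(obs,x0,prof=TH):
    def f(xy):
        return sum(np.abs(sil(p,xy,prof)-m).sum()/m.sum() for p,m in obs)
    r=minimize(f,x0,method="Nelder-Mead",options=dict(initial_simplex=np.array(x0)+[[0,0],[.01,0],[0,.01]],xatol=2e-4)); return r.x,r.fun
E
python3 - <<'E'
from h import *
obs=[]
for n in("scene","top","wrist"):
    p=read_camera(n);q=nets.outline_of("thermometer",p)[0];obs.append((p,q["pixels"].astype(np.float32)))
    print(n,q["extent"],fit(obs[-1:],[.467,.077]))
print(fit(obs,[.467,.077]),fit(obs[1:],[.467,.077]))
for n in("top","wrist","scene"):
    p=read_camera(n)
    for k,z in(("measuring_spot",.0765),("lid_grip",.106),("lid_hinge",.07),("charge_case",0)):
        for q in nets.spot_point(k,p)[:1]: print(n,k,q["confidence"],q["point"],at_z(p,*q["point"],z))
    if n!="wrist":
        # dark disc centroid by threshold near the net's spot
        print(n,"lens?")
E
```

```text
scene [196.8, 226.4, 20.7, 44.1] (array([0.46464398, 0.06910649]), np.float64(0.30263158679008484))
top [206.3, 240.3, 17.7, 15.6] (array([0.46529956, 0.0699071 ]), np.float64(0.7977777719497681))
wrist [283.8, 197.1, 42.1, 67.9] (array([0.46637955, 0.06825619]), np.float64(0.19349654018878937))
(array([0.46531832, 0.06851924]), np.float64(1.3294281959533691)) (array([0.46638053, 0.06853536]), np.float64(0.9911589026451111))
top measuring_spot 0.73 [200.6, 332.0] [ 0.56765076 -0.26138077  0.0765    ]
top lid_grip 0.65 [224.0, 338.4] [ 0.50420915 -0.27590959  0.106     ]
top lid_hinge 0.96 [179.8, 322.8] [ 0.62358906 -0.23686558  0.07      ]
top charge_case 0.67 [206.3, 331.2] [ 0.56064884 -0.26585491  0.        ]
top lens?
wrist lid_hinge 0.35 [143.6, 418.3] [0.61405631 0.07831014 0.07      ]
wrist charge_case 0.96 [363.4, 413.2] [ 0.55720332 -0.26120609  0.        ]
scene measuring_spot 0.77 [236.0, 328.2] [ 0.54671052 -0.26579199  0.0765    ]
scene lid_grip 0.85 [236.4, 327.8] [ 0.49631495 -0.28765078  0.106     ]
scene lid_hinge 0.56 [224.9, 334.0] [ 0.615817   -0.24885895  0.07      ]
scene charge_case 0.68 [261.4, 327.8] [ 0.55641064 -0.26358657  0.        ]
scene lens?
```

move_arm(
  moves="-0.0086 0.002 0.03 0 0;-0.0086 0.002 0.06 0 0;-0.0086 0.002 0.1 0 0;-0.0086 0.002 0.13 0 0;-0.0086 0.002 0.15 0 0;-0.0086 0.002 0.16 0 0;-0.0086 0.002 0.16 0 0;-0.0086 0.002 0.16 0 120;-0.0086 0.002 0.16 0 255;-0.0086 0.002 0.16 0 255;-0.0086 0.002 0.16 0 255;-0.0086 0.002 0.16 0 255;-0.0086 0.002 0.16 0 255;-0.0086 0.002 0.16 0 255;-0.0086 0.002 0.16 0 255;-0.0086 0.002 0.16 0 255",
)

```text
time_s: 5.42
tcp_pos: [0.4653, 0.0687, 0.0605]
tcp_rot: [3.142, -0.0, 1.224]
contact_force: [-0.2, -0.3, 0.0]
grip_width: 0.0377
gripper_force: 0.0
```

move_arm(
  moves="0 0 0 0 255;0 0 0 0 255;0 0 0 0 255;0 0 -0.01 0 255;0 0 -0.03 0 255;0 0 -0.06 0 255;0 0 -0.09 0 255;0 0 -0.12 0 255;0 0 -0.14 0 255;0 0 -0.15 0 255;0 0 -0.15 0 255",
)

```text
time_s: 6.33
tcp_pos: [0.4666, 0.0689, 0.2125]
tcp_rot: [3.138, -0.003, 1.224]
contact_force: [0.5, 0.5, -1.0]
grip_width: 0.0333
gripper_force: 30.0
```

```bash
python3 - <<'E'
from h import *
s=manip.read_state();print(s["time_s"],s["tcp_pos"],s["tcp_rot"],s["grip_width"],s["gripper_force"],s["contact_force"])
y=s["tcp_rot"][2];R=np.array([[np.cos(y),np.sin(y)],[np.sin(y),-np.cos(y)]])
for t in([.44,.05],[.44,-.20],[.555,-.262]): print(t,R.T@(np.array(t)-s["tcp_pos"][:2]))
E
```

```text
6.3333 [0.46662171 0.06885065 0.21248183] [ 3.13815598e+00 -2.70402584e-03  1.22398929e+00] 0.03325066810259074 29.99952144047711 [ 0.54751869  0.50717616 -0.99626422]
[0.44, 0.05] [-0.02677696 -0.01862946]
[0.44, -0.2] [-0.26189266  0.06634471]
[0.555, -0.262] [-0.28111323  0.19557153]
```

move_arm(
  moves="-0.027 -0.019 0 0 255;-0.06 -0.007 0 0 255;-0.098 0.007 0 0 255;-0.136 0.021 0 0 255;-0.174 0.035 0 0 255;-0.21 0.048 0 0 255;-0.24 0.058 0 0 255;-0.262 0.066 0 0 255;-0.262 0.066 0 0 255;-0.262 0.066 0 0 255",
)

```text
time_s: 7.17
tcp_pos: [0.4371, -0.2012, 0.2093]
tcp_rot: [-3.139, 0.0, 1.22]
contact_force: [0.4, 0.5, -1.4]
grip_width: 0.0334
gripper_force: 30.0
```

```bash
python3 - <<'E'
from h import *
np.set_printoptions(precision=4,suppress=True)
for n in("wrist","top","scene"):
    p=read_camera(n);save(p,n+"2")
    for k,z in(("measuring_spot",.0765),("lid_grip",.106),("lid_hinge",.07),("charge_case",0),("thermometer_lens",.15)):
        for q in nets.spot_point(k,p)[:1]: print(n,k,q["confidence"],q["point"],at_z(p,*q["point"],z))
    print(-p["R"].T@p["t"])
s=manip.read_state();print(s["time_s"],s["tcp_pos"],s["tcp_rot"])
E
```

```text
wrist measuring_spot 0.62 [207.0, 416.6] [ 0.5618 -0.2582  0.0765]
wrist lid_grip 0.83 [260.7, 374.6] [ 0.5019 -0.2848  0.106 ]
wrist lid_hinge 0.77 [170.3, 466.0] [ 0.6192 -0.2403  0.07  ]
wrist charge_case 0.91 [189.3, 391.5] [ 0.5612 -0.2585  0.    ]
wrist thermometer_lens 0.92 [219.6, 282.6] [ 0.4378 -0.2001  0.15  ]
[ 0.4663 -0.1215  0.3882]
top measuring_spot 0.66 [199.9, 331.2] [ 0.5695 -0.2593  0.0765]
top lid_grip 0.96 [225.1, 339.8] [ 0.5015 -0.2795  0.106 ]
top lid_hinge 0.64 [179.8, 322.6] [ 0.6236 -0.2363  0.07  ]
top charge_case 0.81 [206.6, 332.2] [ 0.5599 -0.2687  0.    ]
[ 0.4162 -0.152   1.3589]
scene measuring_spot 0.77 [233.8, 330.3] [ 0.5589 -0.2654  0.0765]
scene lid_grip 0.6 [233.1, 323.7] [ 0.5054 -0.273   0.106 ]
scene lid_hinge 0.77 [227.2, 333.8] [ 0.6046 -0.2536  0.07  ]
scene charge_case 0.91 [261.0, 329.3] [ 0.5599 -0.266   0.    ]
scene thermometer_lens 0.68 [218.6, 281.3] [ 0.4449 -0.1971  0.15  ]
[-0.3945 -0.6914  0.6516]
8.0667 [ 0.4383 -0.2003  0.2105] [ 3.1416 -0.      1.2237]
```

View pics/wrist2.png

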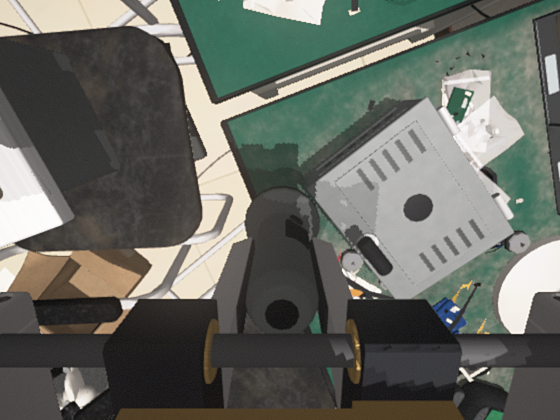

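The wrist view shows the spot clearly at (418, 208), the grip at (375, 257), and the lid corners. I'll measure the disc by threshold and fit the case pose.

```bash
cat > c.py <<'E'
from h import *
from scipy.optimize import least_squares
np.set_printoptions(precision=4,suppress=True)
def disc(p,r,c,w,th):
    r,c=int(r),int(c);g=cv2.cvtColor(p["image"],cv2.COLOR_RGB2GRAY)[r-w:r+w+1,c-w:c+w+1].astype(float)
    k=np.clip(np.percentile(g,80)-g-th,0,60); n,l,_,_=cv2.connectedComponentsWithStats((k>0).astype(np.uint8))
    k*=(l==l[w,w]); i,j=np.mgrid[:2*w+1,:2*w+1]
    return r-w+(k*i).sum()/k.sum(), c-w+(k*j).sum()/k.sum(), (k>0).sum()
E
python3 - <<'E'
from c import *
D=[]
B=dict(measuring_spot=(.005,.0765),lid_grip=(-.058,.106),lid_hinge=(.07,.07),charge_case=(0,0))
for n,w in(("wrist",24),("top",10)):
    p=read_camera(n)
    for k in B:
        for q in nets.spot_point(k,p)[:1]: D.append((p,q["point"],*B[k],.4,k+n))
    q=nets.spot_point("measuring_spot",p)[0]["point"]; r,c,a=disc(p,*q,w,40); print(n,r,c,a,at_z(p,r,c,.0765))
    D.append((p,(r,c),.005,.0765,2. if n=="wrist" else 1.,"disc"+n))
def res(v):
    o=[]
    for p,(r,c),u,z,wt,_ in D:
        s=(p["K"][0,0]/(-p["R"].T@p["t"])[2]); g=at_z(p,r,c,z)[:2]-(v[:2]+u*np.array([np.cos(v[2]),np.sin(v[2])])); o+=list(wt*g*1e3)
    return o
v=least_squares(res,[.557,-.263,.3],loss="soft_l1").x; print("case",v)
for d,e in zip(D,np.array(res(v)).reshape(-1,2)): print(d[-1],e/d[4])
e=np.array([np.cos(v[2]),np.sin(v[2])]);print("spot",v[:2]+.005*e,"grip",v[:2]-.058*e)
# lid corner check in wrist
p=read_camera("wrist");n=np.array([-e[1],e[0]])
C=np.array([[*(v[:2]+(.07-a)*e+b*n),.075] for a,b in((0,.087),(0,-.087),(.142,-.087),(.142,.087))]);uv=proj(p,C);print(uv)
im=p["image"][:,:,::-1].copy();cv2.polylines(im,[np.round(uv).astype(int)],True,(0,0,255),1)
for q in proj(p,np.array([[*(v[:2]+.005*e),.0765],[*(v[:2]-.058*e+.02*n),.106],[*(v[:2]-.058*e-.02*n),.106]])): cv2.circle(im,tuple(np.round(q).astype(int)),2,(0,255,0),-1)
cv2.imwrite("pics/fit.png",cv2.resize(im[80:320,280:560],(700,600)))
E
```

```text
wrist 208.77496649251896 415.9257364807571 645 [ 0.5628 -0.2592  0.0765]Traceback (most recent call last):
  File "<stdin>", line 8, in <module>
IndexError: list index out of range
```

```bash
cat > f.py <<'E'
from c import *
D=[]
B=dict(measuring_spot=(.005,.0765),lid_grip=(-.058,.106),lid_hinge=(.07,.07),charge_case=(0,0))
for n,w in(("wrist",24),("top",9)):
    p=read_camera(n)
    for k in B:
        for q in nets.spot_point(k,p)[:1]: D.append((p,q["point"],*B[k],.4,k+n))
    q=proj(p,np.array([[.5625,-.259,.0765]]))[0][::-1]; r,c,a=disc(p,*q,w,40); print(n,r,c,a,at_z(p,r,c,.0765))
    D.append((p,(r,c),.005,.0765,2. if n=="wrist" else 1.,"disc"+n))
def res(v):
    o=[]
    for p,(r,c),u,z,wt,_ in D:
        g=at_z(p,r,c,z)[:2]-(v[:2]+u*np.array([np.cos(v[2]),np.sin(v[2])])); o+=list(wt*g*1e3)
    return o
v=least_squares(res,[.557,-.263,.3],loss="soft_l1").x; print("case",v)
for d,e in zip(D,np.array(res(v)).reshape(-1,2)): print(d[-1],e/d[4])
e=np.array([np.cos(v[2]),np.sin(v[2])]);print("spot",v[:2]+.005*e,"grip",v[:2]-.058*e)
p=read_camera("wrist");n=np.array([-e[1],e[0]])
C=np.array([[*(v[:2]+(.07-a)*e+b*n),.075] for a,b in((0,.087),(0,-.087),(.142,-.087),(.142,.087))]);uv=proj(p,C)
im=p["image"][:,:,::-1].copy();cv2.polylines(im,[np.round(uv).astype(int)],True,(0,0,255),1)
for q in proj(p,np.array([[*(v[:2]+.005*e),.0765],[*(v[:2]-.058*e+.02*n),.106],[*(v[:2]-.058*e-.02*n),.106]])): cv2.circle(im,tuple(np.round(q).astype(int)),2,(0,255,0),-1)
cv2.imwrite("pics/fit.png",cv2.resize(im[80:320,280:560],(700,600)))
E
python3 f.py
```

```text
wrist 208.82111797844993 415.9491877700596 646 [ 0.5628 -0.2592  0.0765]
top 204.58476463104324 330.32410941475825 165 [ 0.557  -0.2571  0.0765]
case [ 0.5581 -0.261   0.3578]
measuring_spotwrist [-0.6288  1.1885]
lid_gripwrist [-2.1551 -0.5849]
lid_hingewrist [-0.1419 -1.4995]
charge_casewrist [3.2263 3.2388]
discwrist [ 0.0843 -0.0053]
measuring_spottop [ 8.8719 -1.8681]
lid_griptop [ 0.6881 -5.3872]
lid_hingetop [ 2.111  -0.6615]
charge_casetop [-0.1972 -6.0445]
disctop [-5.7432  2.1146]
spot [ 0.5628 -0.2592] grip [ 0.5037 -0.2813]
```

View pics/fit.png

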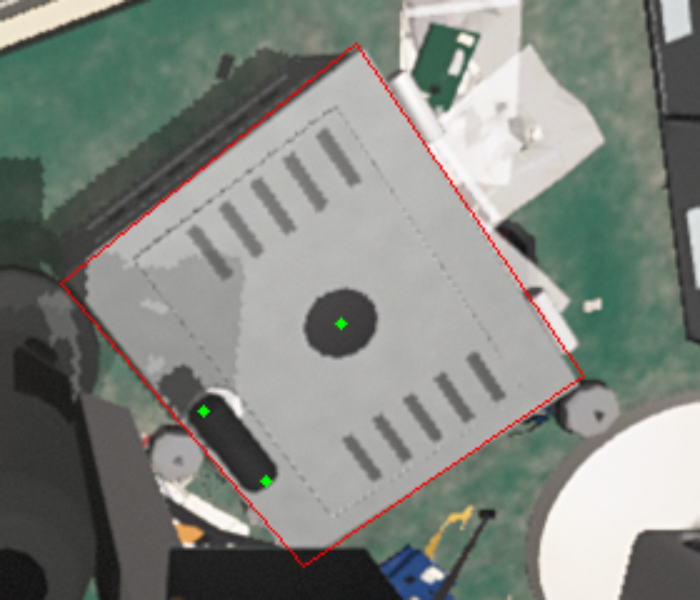

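The fit overlays well on the lid edges, disc and grip. The spot is at (0.563, -0.259), the grip at (0.504, -0.281), and the yaw is 0.358. Next is the hover.

move_arm(
  moves="-0.003 0.02 0 0 255;-0.006 0.05 0 0 255;-0.009 0.085 0 0 255;-0.012 0.115 0 0 255;-0.013 0.131 0.005 0 255;-0.013 0.137 0.012 0 255;-0.013 0.137 0.02 0 255;-0.013 0.137 0.0235 0 255;-0.013 0.137 0.0235 0 255;-0.013 0.137 0.0235 0 255;-0.013 0.137 0.0235 0 255;-0.013 0.137 0.0235 0 255;-0.013 0.137 0.0235 0 255",
)

```text
time_s: 10.3
tcp_pos: [0.5627, -0.2589, 0.1876]
tcp_rot: [3.141, -0.0, 1.224]
contact_force: [-0.0, 0.4, -2.6]
grip_width: 0.0336
gripper_force: 30.0
```

```bash
python3 - <<'E'
from c import *
p=read_camera("wrist")
for k in("thermometer_lens","measuring_spot"):
    for q in nets.spot_point(k,p)[:1]: print(k,q["confidence"],q["point"],at_z(p,*q["point"],.1265 if "lens" in k else .0765))
q=nets.outline_of("thermometer",p)
q=[(p,q[0]["pixels"].astype(np.float32))] 
p2=read_camera("scene");q2=nets.spot_point("thermometer_lens",p2)
if q2: print(at_z(p2,*q2[0]["point"],.1265),proj(p2,np.array([[.5628,-.2592,.1265]]))[0][::-1],q2[0]["point"])
cv2.imwrite("pics/hov.png",cv2.resize(np.vstack([p["image"][100:400,80:480],p2["image"][120:320,200:468][:,:,:].repeat(1,0) if 0 else cv2.resize(p2["image"][150:300,230:430],(400,300))])[:,:,::-1],(400,600)))
s=manip.read_state();print(s["time_s"],s["tcp_pos"],s["tcp_rot"],s["contact_force"])
E
```

```text
thermometer_lens 0.57 [222.0, 282.5] [ 0.5627 -0.2603  0.1265]
measuring_spot 0.59 [360.7, 324.6] [ 0.5453 -0.446   0.0765]
[ 0.5753 -0.2531  0.1265] [213.8222 329.529 ] [211.2, 329.5]
10.6 [ 0.5627 -0.259   0.187 ] [ 3.1415 -0.      1.2238] [-0.3244  0.3823 -0.5145]
```

View pics/hov.png

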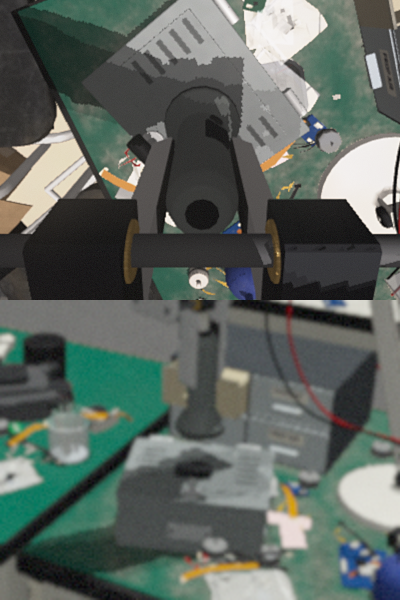

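The pictures show the nose hovering centred over the spot, clear of the lid and grip. I'll hold it there.

move_arm(
  moves="0 0 0 0 255;0 0 0 0 255;0 0 0 0 255;0 0 0 0 255;0 0 0 0 255;0 0 0 0 255;0 0 0 0 255;0 0 0 0 255;0 0 0 0 255;0 0 0 0 255;0 0 0 0 255;0 0 0 0 255;0 0 0 0 255;0 0 0 0 255;0 0 0 0 255;0 0 0 0 255;0 0 0 0 255;0 0 0 0 255;0 0 0 0 255;0 0 0 0 255",
)

```text
time_s: 12.27
tcp_pos: [0.5627, -0.259, 0.187]
tcp_rot: [3.142, -0.0, 1.224]
contact_force: [-0.4, -0.4, -1.1]
grip_width: 0.0333
gripper_force: 30.0
```

move_arm(
  moves="0 0 0 0 255;0 0 0 0 255;0 0 0 0 255;0 0 0 0 255;0 0 0 0 255;0 0 0 0 255;0 0 0 0 255;0 0 0 0 255;0 0 -0.01 0 255;0.002 -0.02 -0.0235 0 255;0.006 -0.05 -0.0235 0 255;0.009 -0.085 -0.0235 0 255;0.012 -0.117 -0.0235 0 255;0.013 -0.137 -0.0235 0 255;0.013 -0.137 -0.0235 0 255",
)

```text
time_s: 13.52
tcp_pos: [0.4339, -0.1983, 0.2111]
tcp_rot: [-3.138, -0.002, 1.223]
contact_force: [-0.2, 0.1, -1.7]
grip_width: 0.0336
gripper_force: 30.0
```

move_arm(
  moves="0.022 -0.008 0 0 255;0.052 -0.018 0 0 255;0.09 -0.032 0 0 255;0.128 -0.045 0 0 255;0.166 -0.058 0 0 255;0.202 -0.071 0 0 255;0.235 -0.083 0 0 255;0.25 -0.08 0 0 255;0.259 -0.07 0 0 255;0.262 -0.066 0 0 255;0.262 -0.066 0 0 255;0.262 -0.066 0 0 255",
)

```text
time_s: 14.52
tcp_pos: [0.4656, 0.0674, 0.2106]
tcp_rot: [3.141, 0.001, 1.222]
contact_force: [0.4, -0.4, -0.9]
grip_width: 0.0335
gripper_force: 30.0
```

```bash
python3 - <<'E'
from h import *
s=manip.read_state();print(s["time_s"],s["tcp_pos"],s["tcp_rot"],s["grip_width"],s["gripper_force"],s["contact_force"])
E
```

```text
14.5167 [0.46556129 0.06736543 0.21061653] [3.14135620e+00 6.18541987e-04 1.22198745e+00] 0.03350671191944995 29.999414574704133 [ 0.36570352 -0.35635156 -0.90529841]
```

move_arm(
  moves="0 0 0.02 0 255;0 0 0.05 0 255;0 0 0.08 0 255;0 0 0.11 0 255;0 0 0.13 0 255;0 0 0.14 0 255;0 0 0.145 0 255;0 0 0.1475 0 255;0 0 0.149 0 255;0 0 0.15 0 255;0 0 0.15 0 255;0 0 0.15 0 255;0 0 0.15 0 255",
)

```text
time_s: 15.6
tcp_pos: [0.4657, 0.0688, 0.061]
tcp_rot: [3.141, -0.001, 1.224]
contact_force: [0.3, 0.2, -1.2]
grip_width: 0.0335
gripper_force: 30.0
```

move_arm(
  moves="0 0 0.0004 0 255;0 0 0.0008 0 255;0 0 0.0008 0 255;0 0 0.0008 0 255",
)

```text
time_s: 15.93
tcp_pos: [0.4656, 0.0688, 0.0603]
tcp_rot: [3.141, -0.001, 1.224]
contact_force: [-0.2, 0.3, 5.6]
grip_width: 0.0333
gripper_force: 30.0
```

move_arm(
  moves="0 0 -0.0006 0 255;0 0 -0.0006 0 120;0 0 -0.0006 0 60;0 0 -0.0006 0 0;0 0 -0.0006 0 0;0 0 -0.0006 0 0;0 0 -0.0006 0 0;0 0 -0.0006 0 0;0 0 -0.0006 0 0;0 0 -0.02 0 0;0 0 -0.05 0 0;0 0 -0.09 0 0;0 0 -0.13 0 0;0 0 -0.16 0 0;0 0 -0.16 0 0;0 0 -0.16 0 0",
)

```text
time_s: 17.27
tcp_pos: [0.4663, 0.0691, 0.2211]
tcp_rot: [3.139, -0.003, 1.224]
contact_force: [0.3, -0.6, 0.4]
grip_width: 0.0939
gripper_force: 0.0
```

```bash
python3 - <<'E'
from h import *
obs=[]
for n in("scene","wrist"):
    p=read_camera(n);q=nets.outline_of("thermometer",p)
    if q: obs.append((p,q[0]["pixels"].astype(np.float32)));print(n,q[0]["extent"],fit(obs[-1:],[.467,.07]))
s=manip.read_state();print(s["time_s"],s["tcp_pos"],s["tcp_rot"],s["grip_width"],s["joints"])
y=s["tcp_rot"][2];R=np.array([[np.cos(y),np.sin(y)],[np.sin(y),-np.cos(y)]])
for t in([.43,.0],[.44,-.20],[.5037,-.2813]): print(t,R.T@(np.array(t)-s["tcp_pos"][:2]))
# lid frame: tool y along -case y => angle .3578-pi/2 ; yaw = that+pi/2
print("twist",-(0.3578-y))
E
```

```text
wrist [280.2, 187.4, 41.8, 69.2] (array([0.46503804, 0.06945029]), np.float64(0.21954964101314545))
17.4667 [0.46417922 0.06855978 0.2183649 ] [-3.13905327e+00  1.63338672e-03  1.22379354e+00] 0.09428189226009827 [-0.60205827  0.39949151  0.54703248  1.99451399 -0.27881265  0.8237195
 -0.24502016]
[0.43, 0.0] [-0.07609705 -0.00882615]
[0.44, -0.2] [-0.26077549  0.06859397]
[0.5037, -0.2813] [-0.31556656  0.15614577]
twist 0.8659935443993846
```

move_arm(
  moves="-0.025 -0.003 0 0 0;-0.05 -0.006 0 0 0;-0.085 -0.005 0 0.05 0;-0.12 0.01 0 0.15 0;-0.155 0.025 0 0.25 0;-0.19 0.039 0 0.35 0;-0.225 0.054 0 0.46 0;-0.26 0.07 0 0.57 0;-0.285 0.1 0 0.68 0;-0.303 0.13 0 0.78 0;-0.312 0.15 0 0.866 0;-0.315 0.156 0 0.866 0;-0.315 0.156 0 0.866 0;-0.315 0.156 0 0.866 0",
)

```text
time_s: 18.63
tcp_pos: [0.5036, -0.2796, 0.2183]
tcp_rot: [-3.139, 0.002, 0.359]
contact_force: [-0.0, 0.6, 0.6]
grip_width: 0.0937
gripper_force: 0.0
```

```bash
sed -i 's/"wrist",24/"wrist",22/' f.py; python3 f.py; python3 - <<'E'
from h import *
s=manip.read_state();print(s["time_s"],s["tcp_pos"],s["tcp_rot"],s["joints"])
p=read_camera("wrist");im=cv2.imread("pics/fit.png");print(proj(p,np.array([[.5037,-.2813,.106],[.5628,-.2592,.0765]])))
cv2.imwrite("pics/w5.png",cv2.resize(p["image"][:,:,::-1],(560,420)))
E
```

```text
wrist 131.8412188189039 285.62343596418987 742 [ 0.5627 -0.2596  0.0765]
top nan nan 0 [nan nan nan]
19.1333 [ 0.50490124 -0.28036486  0.21987001] [-3.14153651e+00 -3.91230275e-04  3.58248919e-01] [-0.00667921  0.61250155  0.76035671  1.72204284 -0.48864265  1.00611167
 -0.28078662]
[[283.6165541  202.8211911 ]
 [283.58874716 132.9273052 ]]c.py:8: RuntimeWarning: invalid value encountered in scalar divide
  return r-w+(k*i).sum()/k.sum(), c-w+(k*j).sum()/k.sum(), (k>0).sum()
Traceback (most recent call last):
  File "f.py", line 15, in <module>
    v=least_squares(res,[.557,-.263,.3],loss="soft_l1").x; print("case",v)
      ~~~~~~~~~~~~~^^^^^^^^^^^^^^^^^^^^^^^^^^^^^^^^^^^^
ValueError: Residuals are not finite in the initial point.
```

View pics/w5.png

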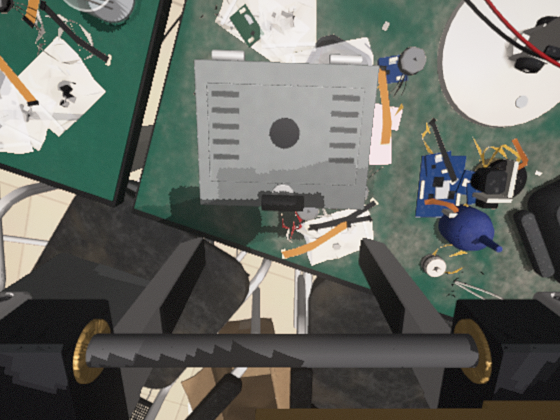

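The wrist view shows the bar centred between the fingers at (284, 201), with the lid square to the image. I'll descend and pinch the bar over its ends.

move_arm(
  moves="0 0 0.03 0 0;0 0 0.06 0 0;0 0 0.09 0 0;0 0 0.11 0 0;0 0 0.125 0 0;0 0 0.132 0 0;0 0 0.132 0 0;0 0 0.132 0 0;0 0 0.132 0 100;0 0 0.132 0 255;0 0 0.132 0 255;0 0 0.132 0 255;0 0 0.132 0 255;0 0 0.132 0 255;0 0 0.132 0 255;0 0 0.132 0 255;0 0 0.132 0 255;0 0 0.132 0 255;0 0 0.132 0 255",
)

```text
time_s: 20.77
tcp_pos: [0.5049, -0.2809, 0.0876]
tcp_rot: [3.141, -0.0, 0.357]
contact_force: [0.8, -0.8, 0.2]
grip_width: 0.04
gripper_force: 30.0
```

move_arm(
  moves="0.0008 0 -0.003 0 255;0.002 0 -0.0065 0 255;0.0036 0 -0.011 0 255;0.0054 0 -0.0153 0 255;0.0072 0 -0.0196 0 255;0.0097 0 -0.0242 0 255;0.0122 0 -0.0287 0 255;0.0148 0 -0.0333 0 255;0.0174 0 -0.0378 0 255;0.0206 0 -0.0419 0 255;0.0238 0 -0.046 0 255;0.0271 0 -0.0501 0 255;0.0303 0 -0.0542 0 255;0.0303 0 -0.0542 0 255;0.0303 0 -0.0542 0 255",
)

```text
time_s: 22.02
tcp_pos: [0.5341, -0.2709, 0.1424]
tcp_rot: [3.139, -0.001, 0.358]
contact_force: [3.5, -5.8, -6.6]
grip_width: 0.0396
gripper_force: 30.0
```

move_arm(
  moves="0.0038 0 -0.0036 0 255;0.0076 0 -0.0071 0 255;0.0115 0 -0.0107 0 255;0.0153 0 -0.0142 0 255;0.0196 0 -0.0171 0 255;0.024 0 -0.02 0 255;0.0283 0 -0.0229 0 255;0.0326 0 -0.0258 0 255;0.0326 0 -0.0258 0 255;0.0326 0 -0.0258 0 255;0.0326 0 -0.0258 0 255;0.0326 0 -0.0258 0 255",
)

```text
time_s: 23.02
tcp_pos: [0.5637, -0.2609, 0.1678]
tcp_rot: [3.138, 0.001, 0.357]
contact_force: [3.6, -6.4, -7.9]
grip_width: 0.0395
gripper_force: 30.0
```

```bash
python3 - <<'E'
from c import *
s=manip.read_state();t=s["tcp_pos"];print(s["time_s"],t,s["tcp_rot"],s["contact_force"],s["grip_width"],s["gripper_force"])
e=np.array([np.cos(.358),np.sin(.358)]);h=np.array([.558,-.261])+.07*e
u=(t[:2]-h)@e;w=t[2]+.019-.07
print("r",np.hypot(u,w),np.hypot(.128,.036),"theta",np.degrees(np.arctan2(w,-u)-np.arctan2(.036,.128)))
p=read_camera("scene");w=read_camera("wrist")
for n,q in(("s",p),("w",w)):
    for k in("lid_grip","measuring_spot","thermometer"):
        for d in nets.spot_point(k,q)[:1]: print(n,k,d["confidence"],d["point"])
    c,si=np.cos(np.pi/4),np.sin(np.pi/4)
    f=lambda a,b:[*(h+e*(-a*c+b*si)),.07+a*si+b*c]
    print(proj(q,np.array([f(.128,.036),f(.065,.0065)]))[:,::-1])
cv2.imwrite("pics/end.png",np.hstack([cv2.resize(p["image"][130:330,130:430],(450,300)),cv2.resize(w["image"],(350,300))])[:,:,::-1])
E
```

```text
23.0167 [ 0.5637 -0.2609  0.1678] [3.1378 0.0012 0.3568] [ 3.5957 -6.4321 -7.9088] 0.039458029914851124 30.000830590724945
r 0.133500818636283 0.13296616110875728 theta 45.32696340580787
s lid_grip 0.66 [190.1, 330.8]
s measuring_spot 0.66 [213.4, 332.9]
s thermometer 0.56 [246.0, 197.6]
[[190.7108 330.6387]
 [211.697  330.2849]]
w measuring_spot 0.9 [196.5, 279.4]
[[267.5228 280.9144]
 [195.7877 280.7307]]
```

View pics/end.png

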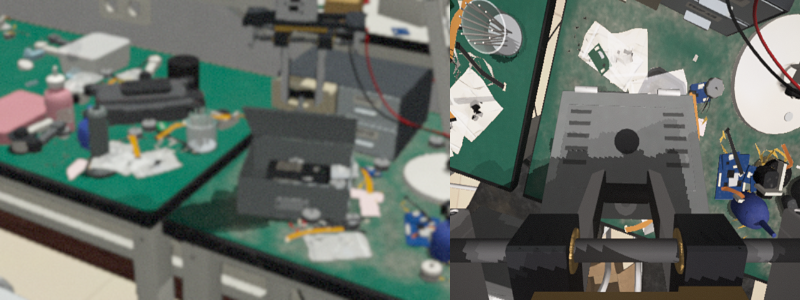

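The lid stands open at about 45°, held by its grip, and the thermometer is upright in its original place.

move_arm(
  moves="0 0 0 0 255;0 0 0 0 255;0 0 0 0 255;0 0 0 0 255;0 0 0 0 255;0 0 0 0 255",
)

```text
time_s: 23.92
tcp_pos: [0.5637, -0.2609, 0.1678]
tcp_rot: [3.138, 0.001, 0.357]
contact_force: [3.6, -6.6, -8.1]
grip_width: 0.0396
gripper_force: 30.0
```

```bash
python3 -c "
from h import *
s=manip.read_state();print(s['time_s'],s['tcp_pos'],s['contact_force'],s['grip_width'])
print(ticket.hand_in())"
```

```text
23.9167 [ 0.56368928 -0.26085721  0.16782779] [ 3.57623713 -6.55212275 -8.0692788 ] 0.039647054830361
the job is handed in; nothing more can be done
None
```

I held the thermometer about 5 cm above the spot for over two seconds and stood it back upright on the bench, then lifted the lid to about 45° and handed the job in at 23.9 s with the arm still holding it; no verdict came back.

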